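# Fish the press lid out of a deep canister with a hook picker

## Task

The press lid has been left pushed down to the bottom of the glass canister, too deep for fingers. Take the hook picker from its stand, catch the lid's wire bail with it (feel for it: the bail may lean to either side), draw the lid out gently without touching it with the fingers, and set it down softly, flat in the middle of the plate. Unhook the picker, hang it back upright in its stand and leave the other things where they are.

Things in the scene. Friction and masses are not known exactly. Their poses are not given: they have to be found in the camera images.
- canister: Upright glass canister with steel foot and rim bands, fixed to the worktop. Outer diameter 85 mm (88 at the bands), bore 76 mm, height 125 mm, open at the top; its inside floor is 6 mm above its origin. Origin: centre of its underside; z up along the bore.
- press_lid: Round aluminium press lid on the canister's floor: disc 69 mm in diameter, 16 mm thick, about 0.16 kg. A black rubber lip in four sprung quarters stands out of its edge (76 mm across in the bore, 82 mm free) and drags on the bore: drawing it up takes about 7 to 11 N. A wire bail is its handle (see bail_axis). More than 20 N from the picker would bend it. Origin: centre of its underside, z up.
- bail_axis (a point): Middle of the hinge axis of the lid's bail, 21 mm above the lid's origin; the axis is the lid's x. The bail is a half circle of 3.5 mm steel wire, radius 24 mm, that swings in the lid's y-z plane up to 57 degrees to either side of upright, to a hard stop (its top then 13 mm above and 20 mm beside the axis). It stays where it is put; its starting side and angle are not given.
- picker: Hook picker, about 0.15 kg, hanging upright in the stand by its steel collar. Origin: centre of the collar's underside (collar 26 mm in diameter, 5 mm thick); own z points up along the shank to the handle. Above it a wooden handle, 28 mm along its x, 20 mm along its y, from 15 to 90 mm above the origin. Below it a round shank 6 mm thick, 115 mm long, ending in a two-armed hook (see picker_hook).
- picker_hook (a point): Foot of the picker's shank, 115 mm below the picker's origin, on the centre line of the hook's round bar (5 mm thick). Two equal arms lie along the picker's own +y and -y and turn up at the ends: tips centred 12.5 mm off the shank's axis and topping out 9 mm above this point; between shank and tip is a crook 7 mm wide. Whole hook 30 mm wide along y, 6 mm along x.
- stand: Fixed picker stand: wooden base 100 x 76 x 14 mm, one steel post at its rear (+x, 47 mm from the origin), carrying a flat steel fork whose top is 145 mm above the base's underside. Origin: centre of the fork's notch at the level of the base's underside; own z up.
- stand_fork (a point): Where the picker's origin rests: on top of the fork, middle of the notch. The notch is 14 mm wide (y), open to the stand's own -x side, and ends 12 mm behind this point (+x). The two prongs reach 36 mm to -x and have a bump 2 mm high at 33 mm.
- plate: Loose white plate, 140 mm in diameter, rim 16 mm high, flat inner floor about 85 mm in diameter, 5 mm above the origin. Origin: centre of its underside.
- jam_jar: Bystander: jam jar, 65 mm in diameter, 94 mm tall. Origin: centre of its underside.
- tuna_tin: Bystander: low round tin, 86 mm in diameter, 40 mm tall. Origin: centre of its underside.
- tea_box: Bystander: carton box, 55 x 104 x 82 mm. Origin: centre of its underside.

How it is judged:
By the outcome, as a careful person would: the job done as asked, in the order asked, and still so for the second after the job is handed in, with the robot touching nothing.
It also fails if it takes over 72 s, if anything falls off the work surface, if the arm or the gripper's body presses on something with over 40 N, if the wrist force passes 120 N, or if a joint passes its speed limit or range.

## Robot

A 6-joint arm with a two-finger parallel gripper is mounted at the origin on a cart in front of the work surface, level with it; the furniture and walls round the work are solid. World frame = base frame: x ahead of the robot, y to its left, z up, the work surface at z = 0. Lengths are in m, angles in degrees, forces in N, time in s.
With the tool pointing down it reaches from about 0.325 to 0.9 m from the base axis. Payload 6.1 kg.
Tool frame: the origin (TCP) lies between the finger pads; the fingertips stand 25 mm ahead of it and the grasp point (between the pads) lies 6 mm ahead of it; z points along the fingers, y is the line along which they close (so a half turn about z gives the same grasp; the last joint's range is limited). The gripper opens to 85 mm and grips with 20 to 120 N. Pads are 22 mm wide; open, the fingers measure 114 mm over their backs; the gripper's body (76 mm by 85 mm) begins 54 mm behind the grasp point. The pads swing forward as they close: fully open they stand 13 mm farther back than shut.
Start: joints at [-73.058, 12.628, 87.462, -0, 79.91, -7.225], TCP at [0.256, -0.57, 0.256] pointing down, gripper open.
Joint ranges: [-170.65, 170.65], [-52.31, 119.04], [5.05, 147.46], [-71.25, 251.25], [11.57, 151.72], [-153.62, 153.62]. Speed limits (degrees/s): [147.25, 147.25, 172.46, 180, 180, 180].

## Interface

Orientations are given as [roll, pitch, yaw] about the fixed x, y, z axes, in that order (R = Rz(yaw) Ry(pitch) Rx(roll)).
In Python, from workcell import sensors, eyes, workorder gives the robot as it stands.
- The arm moves only by the tool send_rows, never from a script. Its argument "motion" is one flat list of numbers, 4 for each row, row after row: the shift along the world's x, y, z in m, then the turn about the world's z in degrees. A call has 1 to 20 rows; each row is the pose to reach, as a shift and turn from the pose commanded when the call began; what a row does not reach only later rows make up. A row lasts 1/8 s, in which the tool goes at most 62.5 mm and 10.7 degrees, less where a joint would pass 70% of its speed; a pose out of reach is approached as far as the arm can. A call with a gripper value outside its range is refused whole. "fingers" is the opening, from 0 (shut) to 1 (fully open), set as the call begins (left out, the last holds). The fingers move at their own pace and stop on an object; "force" is the grip in N (left out, the last holds). Time passes only in rows, so rows that repeat a pose let the fingers close. It gives the time, the measured TCP pose, the force, the opening and the grip force at its end, in the units of the state.
- sensors.state(): the state, without advancing time (a new reading comes with each control period).
- eyes.grab_frame(name): name is "scene" or "top" or "wrist"; returns a dict with "pixels" (420x560x3 uint8, blue, green, red), "vertical_fov" (degrees; the focal length in pixels is half the picture's height over the tangent of half this angle, whatever the lens; pixels are square), "cx", "cy" (the principal point, pixels), "R" (3x3) and "t" (3): a world point X has camera coordinates R X + t. Camera axes: x right, y down, z forward; pixel columns grow to the right and rows downward; lengths in m; the calibration is good to about 2 mm. A picture is of the moment at which its call begins. There is no depth.
- workorder.job_done(): hands the job in; it is judged then, once.
The state is a dict: "time_s": time; "qpos": joint angles; "qd": joint speeds; "joint_torque": joint torques, N m; "ee_pos": TCP position; "tool_rot": TCP orientation; "ft_force": force on the tool from outside, world axes, zero at the start; "torque": the same for the moment, N m; "grip_width": finger opening in m; "grip_force": force on a finger pad.
Only numpy, scipy, OpenCV 4.12 (cv2) and the standard library are available. Lean on these libraries where they do the work, as an engineer would, in place of code of your own. Each camera call takes 0.05 s, during which the arm holds its last target. There are 200 camera calls.

## Working session

There is one attempt and no reset: what is moved stays moved. The work goes in short steps, Python scripts to look and compute and a tool call to move; the robot and the scene stay as the last step left them, time stands still between calls to the robot, and variables do not carry over. Pictures are saved under pics/ and viewed, at most 10 in all, crops included, and the job is handed in when it is done.

Besides the shell and the picture viewer there is one more tool, called by a JSON object that holds its "fn" and its "kwargs". send_rows: Moves the arm, as the interface text tells. Its arguments: {"type":"object","properties":{"motion":{"type":"array"},"fingers":{"type":"number"},"force":{"type":"number"}},"required":["motion"]}

```bash
mkdir -p pics; ls; cat > h.py <<'E'
import numpy as np,cv2
from workcell import sensors,eyes,workorder
def grab(n,save=None):
    f=eyes.grab_frame(n)
    f['f']=f['pixels'].shape[0]/2/np.tan(np.radians(f['vertical_fov']/2))
    f['R']=np.array(f['R']);f['t']=np.array(f['t'])
    if save: cv2.imwrite('pics/'+save+'.png',f['pixels'])
    return f
def ray(f,u,v):
    d=f['R'].T@np.array([(u-f['cx'])/f['f'],(v-f['cy'])/f['f'],1.]);return -f['R'].T@f['t'],d/np.linalg.norm(d)
def onz(f,u,v,z):
    c,d=ray(f,u,v);return c+d*(z-c[2])/d[2]
def proj(f,X):
    p=f['R']@np.array(X)+f['t'];return np.round([f['f']*p[0]/p[2]+f['cx'],f['f']*p[1]/p[2]+f['cy']],1)
def tri(f,a,g,b):
    c,d=ray(f,*a);e,h=ray(g,*b)
    s=np.linalg.lstsq(np.c_[d,-h],e-c,rcond=None)[0];p,q=c+s[0]*d,e+s[1]*h
    return (p+q)/2,np.linalg.norm(p-q)
E
python3 - <<'E'
from h import *
s=sensors.state();print({k:np.round(v,3) for k,v in s.items()})
for n in('scene','top'):
    f=grab(n,n+'0');print(n,f['f'],f['cx'],f['cy'],-f['R'].T@f['t'],f['R'][2], f['pixels'].shape)
a=[cv2.imread(f'pics/{n}0.png') for n in('scene','top')]
E
```

```text
pics
{'time_s': np.float64(0.0), 'qpos': array([-7.3058e+01,  1.2676e+01,  8.7526e+01,  2.0000e-03,  7.9911e+01,
       -7.2240e+00]), 'qd': array([-0.032,  0.014, -0.024, -0.087,  0.038,  0.002]), 'joint_torque': array([ 1.0000e-03, -4.9689e+01, -3.8939e+01, -0.0000e+00,  1.1000e-02,
        0.0000e+00]), 'ee_pos': array([ 0.256, -0.57 ,  0.255]), 'tool_rot': array([-1.79888e+02, -1.60000e-02,  2.41660e+01]), 'ft_force': array([ 0.637,  1.237, -0.558]), 'torque': array([0.043, 0.029, 0.023]), 'grip_force': np.float64(0.0), 'grip_width': np.float64(0.085)}
scene 445.4004413341195 284.5409880276317 218.88023203425135 [ 0.01396185 -0.75532464  0.48195248] [ 0.633377    0.63556586 -0.44146304] (420, 560, 3)
top 475.7543905113618 275.0785478722022 209.35281812824937 [ 0.51611355 -0.23209434  0.96967731] [ 0.05842696  0.00189046 -0.9982899 ] (420, 560, 3)
```

View pics/scene0.png

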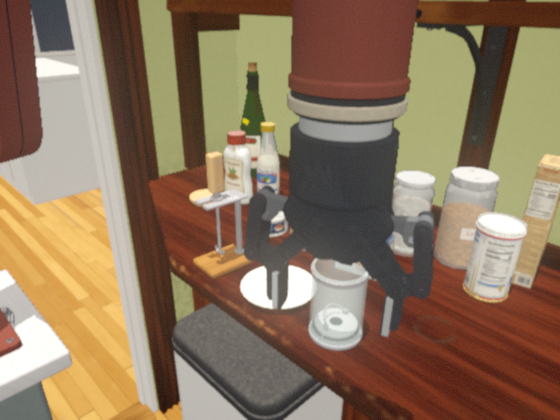

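View pics/top0.png

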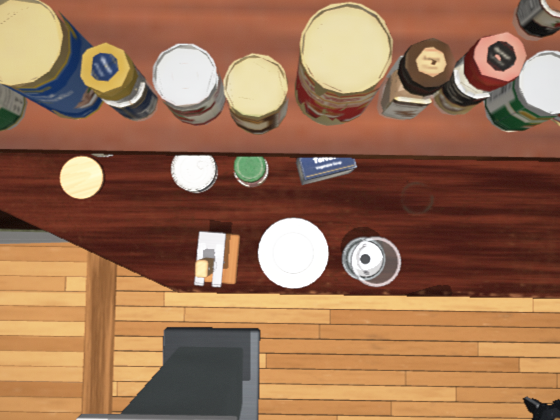

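The scene view shows the stand with picker (220,220), the plate (278,287) and the canister (340,300). In the top view the stand is at (215,258), the plate at (293,252) and the canister at (372,260). Next I measure and enlarge these.

```bash
python3 - <<'E'
from h import *
f=grab('top');im=f['pixels'];np.set_printoptions(precision=4,suppress=True)
print(f['R'])
hsv=cv2.cvtColor(im,cv2.COLOR_BGR2HSV)
m=((hsv[...,1]<60)&(hsv[...,2]>140)).astype('u1')*255
m[:205]=0;m[300:]=0
cs,_=cv2.findContours(m,cv2.RETR_EXTERNAL,cv2.CHAIN_APPROX_NONE)
for c in cs:
    if cv2.contourArea(c)>60:
        print(cv2.boundingRect(c),cv2.contourArea(c),cv2.fitEllipse(c),cv2.minAreaRect(c))
        if abs(cv2.boundingRect(c)[0]-260)<10:
            print('plate',onz(f,*cv2.fitEllipse(c)[0],.016), onz(f,*cv2.minEnclosingCircle(c)[0],.016))
for n,p,z in (('can',(372,260),.125),('stand',(215,258),.145)): print(n,onz(f,*p,z))
a=cv2.resize(im[215:300,180:280],None,fx=4,fy=4,interpolation=2);b=cv2.resize(im[215:300,325:425],None,fx=4,fy=4,interpolation=2)
g=grab('scene');s=g['pixels']
c=cv2.resize(s[145:280,180:260],None,fx=2.5,fy=2.5,interpolation=2);d=cv2.resize(s[245:350,290:390],None,fx=2.5,fy=2.5,interpolation=2)
C=np.zeros((340+262,800,3),'u1')[:600]
C[:340]=np.hstack([a,b]);C[340:600,:c.shape[1]]=c[:260];C[340:600,300:300+250]=d[:260]
cv2.imwrite('pics/crop1.png',C)
E
```

```text
[[ 0.0141 -0.9999 -0.0011]
 [-0.9982 -0.014  -0.0584]
 [ 0.0584  0.0019 -0.9983]]
(194, 276, 10, 10) 65.0 ((198.64532470703125, 280.8186950683594), (8.897244453430176, 10.124923706054688), 100.59713745117188) ((198.7162322998047, 280.70269775390625), (9.535140991210938, 8.38434886932373), 9.462322235107422)
(343, 237, 58, 50) 2220.0 ((371.96783447265625, 260.5963439941406), (48.47384262084961, 58.55339050292969), 102.9417724609375) ((371.5, 261.5), (49.0, 57.0), 90.0)
(197, 232, 29, 55) 896.5 ((211.6117401123047, 253.25473022460938), (27.671178817749023, 58.24696731567383), 176.827392578125) ((209.67169189453125, 258.77581787109375), (27.115066528320312, 53.66704177856445), 4.969741344451904)
(258, 218, 71, 71) 3850.5 ((292.8359069824219, 252.67691040039062), (69.95745086669922, 70.09327697753906), 49.326786041259766) ((293.0, 253.0), (70.0, 70.0), 90.0)
plate [ 0.4858 -0.267   0.016 ] [ 0.4859 -0.2668  0.016 ]
can [ 0.4783 -0.403   0.125 ]
stand [ 0.4788 -0.128   0.145 ]
```

View pics/crop1.png

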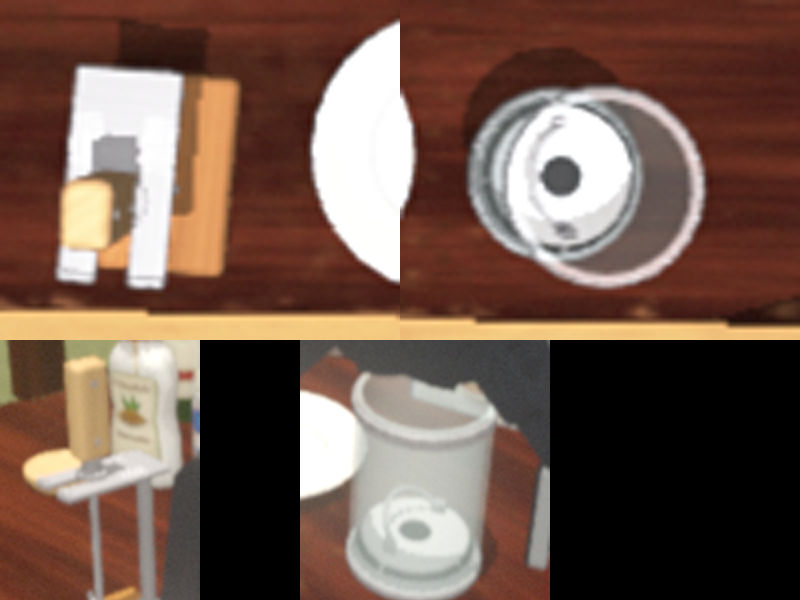

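The enlarged top view shows the fork (crop px 58–184, 66–288, open towards image bottom, i.e. −x), with the handle top at about (88,212). The canister rim is centred near (604,187). The lid hub is at (560,176), the bail hinges are at (557,122) and (565,230), and the bail arc leans to image left (+y) at (530,175). Converting these to positions.

```bash
python3 - <<'E'
from h import *
np.set_printoptions(precision=4,suppress=True)
f=grab('top');g=grab('scene');im=f['pixels']
A=lambda x,y:(180+(x+.5)/4-.5,215+(y+.5)/4-.5)
B=lambda x,y:(325+(x-400+.5)/4-.5,215+(y+.5)/4-.5)
for n,p,z in [('forkBL',A(78,66),.145),('forkBR',A(184,74),.145),('forkFL',A(58,280),.145),('forkFR',A(164,288),.145),('gapF',A(113,285),.145),('notchend',A(115,138),.145),('handle top',A(88,214),.235),
 ('rim',B(604,187),.125),('foot',B(555,175),.004),('hub',B(560,176),.022),('hinge1',B(557,122),.027),('hinge2',B(565,230),.027),('bailtop',B(530,175),.040),('bailtopUp',B(530,175),.051)]: print(n,onz(f,*p,z))
# orange handle contour in top and scene
for q,n,box in((f,'top',(190,255,212,282)),(g,'scene',(200,145,232,200))):
    h=cv2.cvtColor(q['pixels'],cv2.COLOR_BGR2HSV);x0,y0,x1,y1=box
    m=((h[...,0]>8)&(h[...,0]<28)&(h[...,1]>70)&(h[...,2]>(190 if n=='top' else 120))).astype('u1')
    k=np.zeros_like(m);k[y0:y1,x0:x1]=m[y0:y1,x0:x1]
    cs,_=cv2.findContours(k,0,1);c=max(cs,key=cv2.contourArea);print(n,cv2.minAreaRect(c),cv2.boundingRect(c))
sc=lambda x,y:(180+x/2.5,145+(y-340)/2.5)
print('handle top scene',tri(f,A(88,214),g,sc(84,360)), 'bail tri', tri(f,B(530,175),g,(290+(395-300)/2.5,245+(515-340)/2.5)))
for y in(.02,-.02,0): print(y)
E
```

```text
forkBL [ 0.5248 -0.0995  0.145 ]
forkBR [ 0.5219 -0.1455  0.145 ]
forkFL [ 0.4327 -0.0931  0.145 ]
forkFR [ 0.4299 -0.1388  0.145 ]
gapF [ 0.4309 -0.1168  0.145 ]
notchend [ 0.4939 -0.1162  0.145 ]
handle top [ 0.4671 -0.1192  0.235 ]
rim [ 0.476  -0.4094  0.125 ]
foot [ 0.4759 -0.4101  0.004 ]
hub [ 0.4762 -0.4092  0.022 ]
hinge1 [ 0.503  -0.4067  0.027 ]
hinge2 [ 0.45   -0.4108  0.027 ]
bailtop [ 0.4773 -0.3913  0.04  ]
bailtopUp [ 0.4777 -0.3894  0.051 ]
top ((203.0, 270.5), (21.0, 16.0), 90.0) (195, 260, 17, 22)
scene ((212.5, 173.5), (47.0, 25.0), 90.0) (200, 150, 26, 48)
handle top scene (array([ 0.4666, -0.1186,  0.2329]), np.float64(0.0008700540242316549)) bail tri (array([ 0.4766, -0.3944,  0.0222]), np.float64(0.00016013577846342767))
0.02
-0.02
0
```

{"fn": "send_rows", "kwargs": {"motion": [0.02,0.04,0.03,-3,0.05,0.1,0.05,-8,0.08,0.16,0.06,-12,0.11,0.22,0.07,-16,0.14,0.28,0.07,-20,0.17,0.34,0.07,-24,0.195,0.4,0.07,-28,0.211,0.451,0.07,-28,0.211,0.451,0.07,-28,0.211,0.451,0.07,-28]}}

```text
time_s: 1.55
ee_pos: [0.4672, -0.1177, 0.3264]
tool_rot: [180.0, -0.0, -3.6]
ft_force: [0.2, -0.2, -0.5]
grip_width: 0.0854
grip_force: 0.0
```

```bash
python3 - <<'E'
from h import *
np.set_printoptions(precision=4,suppress=True)
f=grab('wrist','w1');s=sensors.state();print(s['time_s'],s['ee_pos'],s['tool_rot'],s['qpos'],s['ft_force'])
print(-f['R'].T@f['t'],f['R'],f['f'],'handle corners proj')
for x,y,z in[(.467,-.119,.235),(.467,-.119,.145),(.431,-.1168,.145),(.4939,-.121,.145)]:print(proj(f,(x,y,z)))
E
```

```text
1.6 [ 0.4669 -0.1188  0.3263] [179.9751  -0.0007  -3.7281] [-23.6512  -9.6216 102.6938  -0.0232  86.9186  70.0782] [-0.5102  0.5757  0.6054]
[ 0.5514 -0.1228  0.4432] [[-0.0642 -0.9979 -0.0007]
 [-0.9437  0.0605  0.3251]
 [-0.3244  0.0215 -0.9457]] 309.6457270835984 handle corners proj
[284.4 224. ]
[283.8 190.1]
[283.9 223.6]
[284.2 163.3]
```

View pics/w1.png

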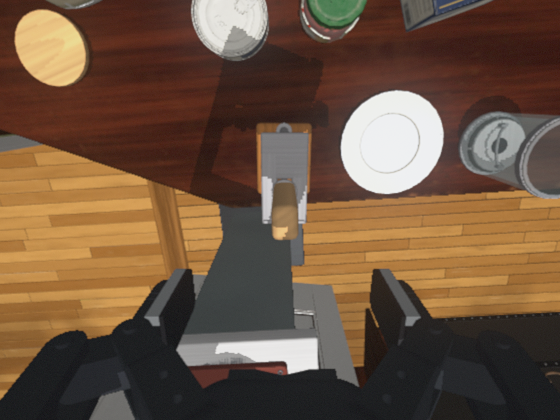

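The wrist view confirms it: handle top at (285,228) against a predicted (284,224), with the fork aligned. Descending and gripping.

{"fn": "send_rows", "kwargs": {"motion": [0,-0.0005,-0.04,0,0,-0.0005,-0.08,0,0,-0.0005,-0.11,0,0,-0.0005,-0.121,0,0,-0.0005,-0.121,0]}}

```text
time_s: 2.22
ee_pos: [0.4665, -0.1205, 0.2052]
tool_rot: [-180.0, 0.0, -3.9]
ft_force: [0.6, 0.2, -0.1]
grip_width: 0.0853
grip_force: 0.0
```

{"fn": "send_rows", "kwargs": {"motion": [0,0,0,0,0,0,0,0,0,0,0,0,0,0,0,0,0,0,0,0,0,0,0,0,0,0,0,0,0,0,0,0], "fingers": 0, "force": 70}}

```text
time_s: 3.22
ee_pos: [0.4673, -0.1198, 0.2059]
tool_rot: [180.0, -0.1, -3.8]
ft_force: [-0.7, 1.4, 6.6]
grip_width: 0.0194
grip_force: 68.5
```

{"fn": "send_rows", "kwargs": {"motion": [0,0,0.004,0,0,0,0.009,0,0,0,0.012,0,-0.012,0.001,0.012,0,-0.03,0.002,0.012,0,-0.05,0.0035,0.012,0,-0.07,0.005,0.014,0,-0.07,0.005,0.04,0,-0.07,0.005,0.08,0,-0.07,0.005,0.115,0,-0.07,0.005,0.13,0,-0.07,0.005,0.13,0]}}

```text
time_s: 4.72
ee_pos: [0.3968, -0.1148, 0.3355]
tool_rot: [180.0, -0.1, -3.8]
ft_force: [0.3, -0.4, -2.0]
grip_width: 0.0194
grip_force: 68.4
```

```bash
python3 - <<'E'
from h import *
np.set_printoptions(precision=4,suppress=True)
s=sensors.state();print(s['time_s'],s['ee_pos'],s['tool_rot'],s['ft_force'],s['torque'],s['grip_force'])
f=grab('top');g=grab('scene');w=grab('wrist')
x,y,z=s['ee_pos']
for q in(f,g,w):print(proj(q,(x,y,z-.175)),proj(q,(x,y,z-.06)))
cv2.imwrite('pics/p2.png',np.hstack([cv2.resize(w['pixels'],(400,300)),cv2.resize(g['pixels'][60:360,120:420],(300,300))]))
E
```

```text
4.725 [ 0.3968 -0.1148  0.3355] [179.9707  -0.0647  -3.8363] [ 0.3415 -0.4296 -2.0054] [ 0.0191 -0.0116 -0.03  ] 68.39279294013977
[204.9 307.2] [193.1 318.9]
[183.  199.9] [176.9 136.5]
[283.1 191.2] [283.3 242.8]
```

View pics/p2.png

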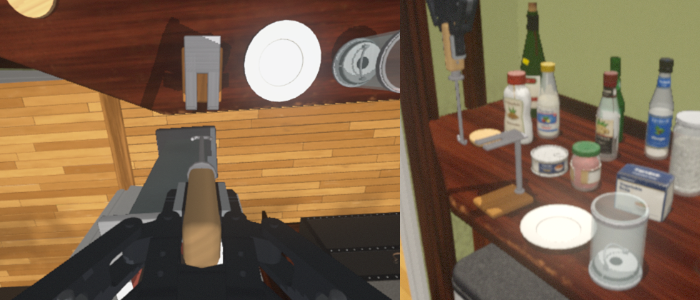

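{"fn": "send_rows", "kwargs": {"motion": [0.005,-0.02,0.005,0,0.018,-0.06,0.01,1,0.03,-0.105,0.01,2,0.042,-0.15,0.01,4,0.054,-0.195,0.01,6,0.066,-0.24,0.01,8,0.075,-0.275,0.01,8,0.079,-0.29,0.01,8,0.079,-0.2945,0.01,8,0.079,-0.2945,0.01,8,0.079,-0.2945,0.01,8]}}

```text
time_s: 6.25
ee_pos: [0.476, -0.4083, 0.3457]
tool_rot: [180.0, -0.0, 4.2]
ft_force: [0.6, -0.1, -1.9]
grip_width: 0.0192
grip_force: 68.7
```

```bash
python3 - <<'E'
from h import *
np.set_printoptions(precision=4,suppress=True)
s=sensors.state();print(s['time_s'],s['ee_pos'],s['tool_rot'],s['ft_force'],s['torque'],s['grip_force'])
f=grab('top');g=grab('scene');w=grab('wrist')
x,y,z=s['ee_pos']
for q in(f,g,w):print(proj(q,(x,y,z-.1755)),proj(q,(.476,-.4095,.125)),proj(q,(.4762,-.4092,.022)),proj(q,(.4773,-.390,.04)))
a=cv2.resize(w['pixels'][100:260,190:370],None,fx=2.2,fy=2.2,interpolation=2)
b=cv2.resize(g['pixels'][180:360,270:405],None,fx=3,fy=3,interpolation=2)
C=np.zeros((540,a.shape[1]+b.shape[1],3),'u1');C[:a.shape[0],:a.shape[1]]=a;C[:,a.shape[1]:]=b
print(C.shape,a.shape);cv2.imwrite('pics/p3.png',C)
E
```

```text
6.25 [ 0.476  -0.4083  0.3457] [179.9907  -0.0205   4.2234] [ 0.6396 -0.0536 -1.9339] [-0.0053  0.0058 -0.004 ] 68.68574380874634
[380.6 262.8] [375.7 261.4] [364.6 258.6] [356.5 258.3]
[340.6 238.3] [339.2 265. ] [334.8 319.4] [326.8 304.7]
[282.3 191.7] [283.4 180.6] [282.9 162.9] [269.1 163.6]
(540, 801, 3) (352, 396, 3)
```

View pics/p3.png

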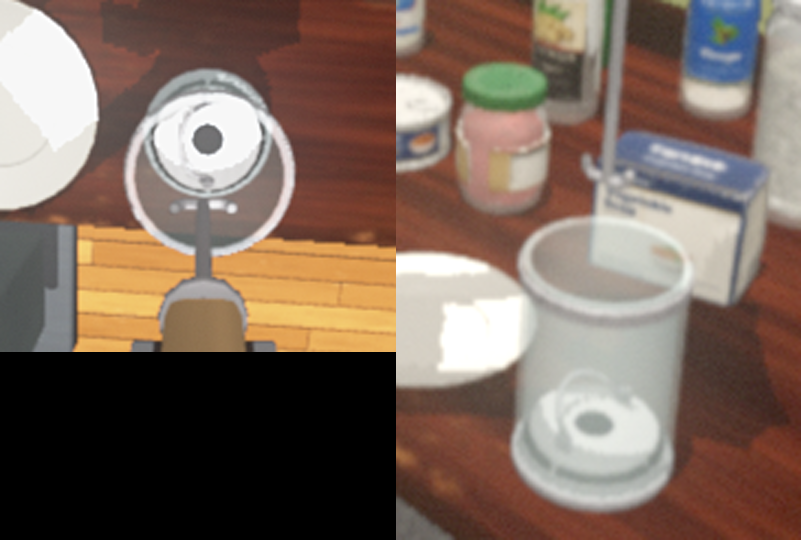

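The wrist crop shows the hook over the bore, and the bail arc left (+y) of the hub at (183,130). In the scene crop the arc runs (555,430)–(585,372)–(630,385). I'll fit the lean angle from these points.

```bash
python3 - <<'E'
from h import *
np.set_printoptions(precision=1,suppress=True)
f=grab('top');g=grab('scene');w=grab('wrist')
c=np.array([.4762,-.4094,.027]);ex=np.array([np.cos(.075),np.sin(.075),0]);ey=np.array([-ex[1],ex[0],0])
for a in(57,45,35,25,0):
    m=np.radians(a);up=ey*np.sin(m)+np.array([0,0,np.cos(m)])
    print(a,[proj(q,c+.024*up) for q in(f,w)],[proj(g,c+.024*(ex*np.sin(t)+up*np.cos(t))) for t in np.radians([-80,-45,0,45,80])])
print('measured top 357.4,258.7 wrist 273.2,159.1 scene (323,323)(324.7,308.3)(333,304)(348,308.3)')
E
```

```text
57 [array([356.1, 259.7]), array([268.2, 165.4])] [array([324.6, 322. ]), array([321.9, 313.6]), array([325.4, 305.2]), array([334.4, 303.8]), array([341.8, 308.1])]
45 [array([358.1, 259.7]), array([270.4, 166. ])] [array([324.9, 321.8]), array([323.1, 312.8]), array([327.1, 304. ]), array([335.6, 303. ]), array([342.1, 307.9])]
35 [array([360. , 259.6]), array([272.7, 166.3])] [array([325.2, 321.8]), array([324.4, 312.4]), array([328.8, 303.5]), array([336.8, 302.6]), array([342.4, 307.8])]
25 [array([362.1, 259.6]), array([275.3, 166.6])] [array([325.6, 321.7]), array([325.7, 312.3]), array([330.8, 303.3]), array([338.2, 302.5]), array([342.8, 307.8])]
0 [array([367.5, 259.3]), array([282.8, 167. ])] [array([326.5, 322. ]), array([329.5, 313.4]), array([336.1, 304.8]), array([341.9, 303.6]), array([343.7, 308.1])]
measured top 357.4,258.7 wrist 273.2,159.1 scene (323,323)(324.7,308.3)(333,304)(348,308.3)
```

{"fn": "send_rows", "kwargs": {"motion": [0,-0.005,0,0,0,-0.01,-0.005,0,0,-0.01,-0.02,0,0,-0.01,-0.04,0,0,-0.01,-0.06,0,0,-0.01,-0.08,0,0,-0.01,-0.1,0,0,-0.01,-0.115,0,0,-0.01,-0.125,0,0,-0.01,-0.132,0,0,-0.01,-0.137,0,0,-0.01,-0.137,0]}}

```text
time_s: 8.05
ee_pos: [0.4759, -0.4192, 0.2083]
tool_rot: [-180.0, 0.0, 4.2]
ft_force: [-0.6, -0.6, -1.2]
grip_width: 0.0191
grip_force: 68.7
```

{"fn": "send_rows", "kwargs": {"motion": [0,0,-0.002,0,0,0,-0.004,0,0,0,-0.006,0,0,0,-0.006,0]}}

```text
time_s: 8.55
ee_pos: [0.4758, -0.4191, 0.202]
tool_rot: [-180.0, 0.0, 4.2]
ft_force: [0.1, -0.1, -1.3]
grip_width: 0.0191
grip_force: 68.7
```

{"fn": "send_rows", "kwargs": {"motion": [0,0.004,0,0,0,0.008,0,0,0,0.012,0,0,0,0.0155,0,0,0,0.0155,0,0]}}

```text
time_s: 9.18
ee_pos: [0.4759, -0.4034, 0.2024]
tool_rot: [-180.0, -0.0, 4.2]
ft_force: [0.1, 0.2, -2.2]
grip_width: 0.0192
grip_force: 68.7
```

{"fn": "send_rows", "kwargs": {"motion": [0,0.002,0,0,0,0.004,0,0,0,0.006,0,0,0,0.007,0,0,0,0.007,0,0]}}

```text
time_s: 9.8
ee_pos: [0.4759, -0.3967, 0.2023]
tool_rot: [-180.0, -0.0, 4.2]
ft_force: [0.3, -0.4, -1.6]
grip_width: 0.019
grip_force: 68.7
```

```bash
python3 - <<'E'
from h import *
g=grab('scene');w=grab('wrist')
b=cv2.resize(g['pixels'][250:350,290:390],None,fx=4,fy=4,interpolation=2)
a=cv2.resize(w['pixels'][110:210,230:330],None,fx=4,fy=4,interpolation=2)
cv2.imwrite('pics/p4.png',np.hstack([a,b]))
E
```

```text
(no output)
```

View pics/p4.png

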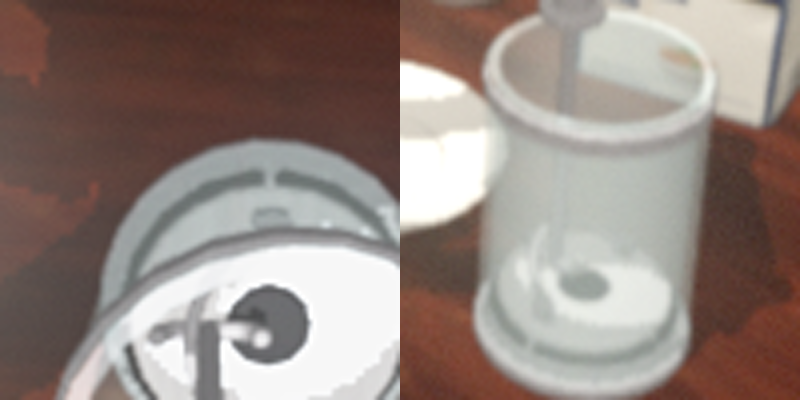

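Hook arm and tip (wrist crop, 160,335) are past the wire (195,308), so the wire sits between shank and tip. Raising the bail to upright along its arc.

{"fn": "send_rows", "kwargs": {"motion": [0,0,0.003,0,0,0,0.006,0,0,0,0.008,0,0,-0.001,0.0105,0,0,-0.003,0.013,0,0,-0.006,0.0155,0,0,-0.0095,0.017,0,0,-0.013,0.018,0,0,-0.016,0.0185,0,0,-0.0185,0.0185,0,0,-0.0185,0.0185,0]}}

```text
time_s: 11.28
ee_pos: [0.4758, -0.4154, 0.2207]
tool_rot: [180.0, 0.0, 4.2]
ft_force: [0.3, -0.4, -1.6]
grip_width: 0.019
grip_force: 68.7
```

{"fn": "send_rows", "kwargs": {"motion": [0,0,0.001,0,0,0,0.002,0,0,0,0.003,0,0,0,0.003,0]}}

```text
time_s: 11.78
ee_pos: [0.4756, -0.415, 0.223]
tool_rot: [-180.0, 0.0, 4.2]
ft_force: [1.1, -1.2, -7.4]
grip_width: 0.0189
grip_force: 68.4
```

Caught: pull is at about 6 N. Drawing slowly.

{"fn": "send_rows", "kwargs": {"motion": [0,0,0.001,0,0,0,0.003,0,0,0,0.006,0,0,0,0.009,0,0,0,0.012,0,0,0,0.015,0,0,0,0.018,0,0,0,0.021,0]}}

```text
time_s: 12.78
ee_pos: [0.4759, -0.4152, 0.245]
tool_rot: [-180.0, 0.0, 4.2]
ft_force: [1.0, -0.2, -7.0]
grip_width: 0.0198
grip_force: 68.5
```

{"fn": "send_rows", "kwargs": {"motion": [0,0,0.003,0,0,0,0.006,0,0,0,0.01,0,0,0,0.014,0,0,0,0.018,0,0,0,0.022,0,0,0,0.026,0,0,0,0.03,0,0,0,0.034,0,0,0,0.038,0,0,0,0.042,0,0,0,0.046,0,0,0,0.05,0,0,0,0.054,0,0,0,0.058,0,0,0,0.062,0]}}

```text
time_s: 14.78
ee_pos: [0.4759, -0.4152, 0.307]
tool_rot: [-180.0, 0.0, 4.2]
ft_force: [1.3, -0.2, -8.9]
grip_width: 0.0194
grip_force: 68.5
```

{"fn": "send_rows", "kwargs": {"motion": [0,0,0.002,0,0,0,0.004,0,0,0,0.006,0,0,0,0.008,0,0,0,0.01,0,0,0,0.012,0,0,0,0.014,0,0,0,0.016,0,0,0,0.018,0,0,0,0.02,0,0,0,0.022,0,0,0,0.024,0,0,0,0.026,0,0,0,0.028,0,0,0,0.03,0,0,0,0.032,0,0,0,0.034,0]}}

```text
time_s: 16.9
ee_pos: [0.4759, -0.4154, 0.3415]
tool_rot: [179.9, -0.0, 4.2]
ft_force: [0.5, -0.4, -3.3]
grip_width: 0.0191
grip_force: 69.1
```

{"fn": "send_rows", "kwargs": {"motion": [0,0,0.002,0,0,0,0.005,0,0,0,0.008,0,0,0,0.012,0,0,0,0.016,0,0,0,0.02,0,0,0,0.024,0,0,0,0.028,0,0,0,0.03,0,0,0,0.03,0]}}

```text
time_s: 18.15
ee_pos: [0.4759, -0.4153, 0.371]
tool_rot: [180.0, -0.0, 4.2]
ft_force: [-0.4, 0.2, -4.3]
grip_width: 0.0195
grip_force: 69.1
```

```bash
python3 - <<'E'
from h import *
s=sensors.state();print(s['time_s'],s['ee_pos'],s['ft_force'],s['torque'])
g=grab('scene');f=grab('top')
b=g['pixels'][100:350,240:440];b=cv2.resize(b,None,fx=2,fy=2)
a=cv2.resize(f['pixels'][215:315,330:430],None,fx=4,fy=4,interpolation=2)
C=np.zeros((500,800,3),'u1');C[:400,:400]=a;C[:,400:]=b
cv2.imwrite('pics/p5.png',C)
E
```

```text
18.15 [ 0.47592406 -0.41526609  0.37101857] [-0.40866096  0.16450996 -4.27355765] [-0.04677007  0.01565105  0.00012298]
```

View pics/p5.png

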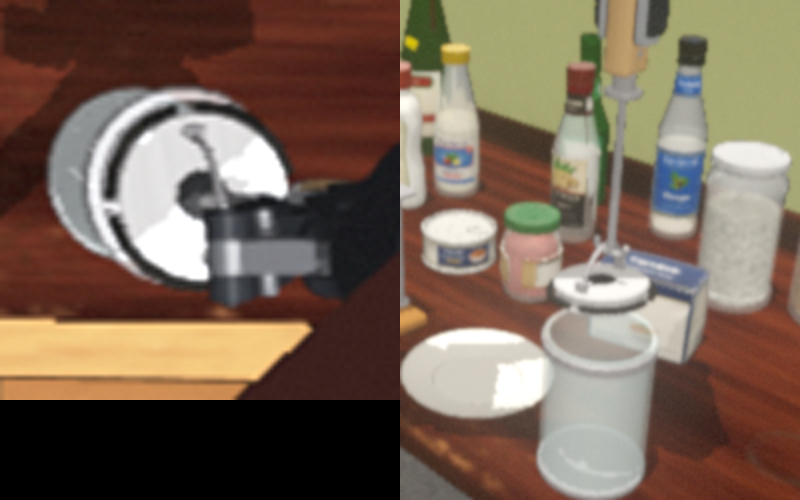

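The lid hangs free and nearly level above the rim (scene crop, 602,285). Carrying it over the plate smoothly.

{"fn": "send_rows", "kwargs": {"motion": [0,0.002,0,0,0.001,0.008,0,0,0.002,0.018,0,0,0.003,0.032,0,0,0.004,0.048,0,0,0.005,0.064,0,0,0.006,0.08,0,0,0.007,0.096,0,0,0.008,0.111,0,0,0.009,0.124,0,0,0.01,0.133,0,0,0.01,0.139,0,0,0.01,0.1415,0,0,0.01,0.1415,0,0,0.01,0.1415,0,0,0.01,0.1415,0,0]}}

```text
time_s: 20.25
ee_pos: [0.4858, -0.274, 0.3707]
tool_rot: [-180.0, 0.0, 4.1]
ft_force: [0.9, 0.1, -2.9]
grip_width: 0.0194
grip_force: 69.2
```

```bash
python3 - <<'E'
from h import *
np.set_printoptions(precision=4,suppress=True)
s=sensors.state();print(s['time_s'],s['ee_pos'],s['ft_force'])
g=grab('scene');f=grab('top')
print(proj(f,(.486,-.267,.17)))
b=cv2.resize(g['pixels'][130:330,200:360],None,fx=2.5,fy=2.5)
a=cv2.resize(f['pixels'][210:310,245:345],None,fx=4,fy=4,interpolation=2)
C=np.zeros((500,800,3),'u1');C[:400,:400]=a;C[:,400:]=b
cv2.imwrite('pics/p6.png',C)
P=lambda u,v:onz(f,245+(u+.5)/4-.5,210+(v+.5)/4-.5,.17)
F=grab('top');print('old lid',onz(f,379,264,.170))
E
```

```text
20.25 [ 0.4858 -0.274   0.3707] [ 0.8711  0.1297 -2.9179]
[296.2 255.5]
old lid [ 0.4738 -0.4056  0.17  ]
```

View pics/p6.png

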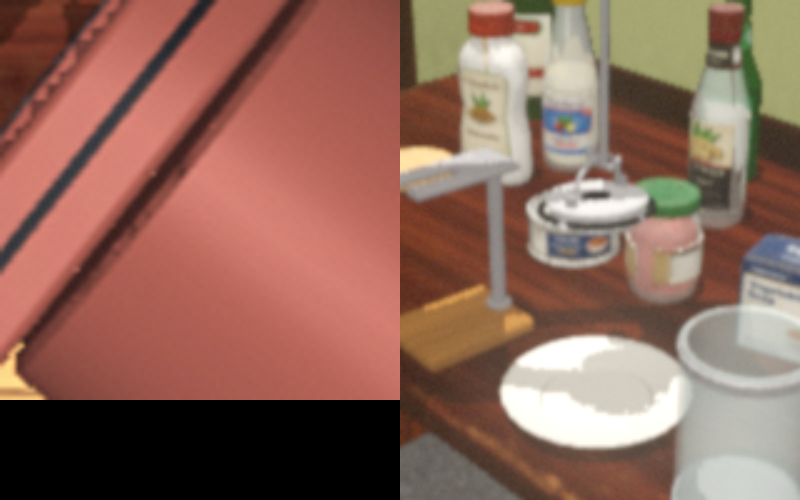

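The scene crop shows the lid hanging about level above the plate, disc centre near crop (597,206). The arm blocks the top view. Checking the lid centre numerically from the scene and wrist views.

```bash
python3 - <<'E'
from h import *
np.set_printoptions(precision=4,suppress=True)
g=grab('scene');w=grab('wrist')
print('scene lid',onz(g,278.8,212.4,.17),'plate px scene',onz(g,200+(595-400)/2.5,130+390/2.5,.014))
print('pred wrist lid',proj(w,(.486,-.267,.17)),'plate',proj(w,(.4858,-.267,.016)),'hook',proj(w,(.4858,-.274,.195)))
h=cv2.cvtColor(w['pixels'],cv2.COLOR_BGR2HSV)
m=((h[...,1]<50)&(h[...,2]>150)).astype('u1')
cs,_=cv2.findContours(m,0,cv2.CHAIN_APPROX_NONE)
for c in cs:
    if cv2.contourArea(c)>300: print(cv2.boundingRect(c),cv2.contourArea(c),cv2.fitEllipse(c))
# dark hub
r=h[...,2][110:240,220:350]
for row in range(120,235,8): print(row,(h[row,200:370:6,2]))
E
```

```text
scene lid [ 0.4715 -0.2827  0.17  ] plate px scene [ 0.4824 -0.2708  0.014 ]
pred wrist lid [276.  184.4] plate [278.  158.7] hook [282.7 191.6]
(0, 315, 151, 74) 3766.5 ((71.7709732055664, 346.06463623046875), (60.91789627075195, 126.204345703125), 72.37889862060547)
(70, 258, 69, 52) 840.0 ((103.41270446777344, 284.44549560546875), (17.099340438842773, 76.25189971923828), 47.639156341552734)
(341, 143, 89, 81) 5028.5 ((385.8153381347656, 183.10658264160156), (70.06914520263672, 93.04194641113281), 122.85155487060547)
(126, 134, 41, 83) 2435.0 ((146.20822143554688, 171.3020477294922), (43.96040725708008, 90.57842254638672), 176.98956298828125)
(233, 112, 92, 105) 6642.0 ((280.2252197265625, 160.08749389648438), (85.69425201416016, 99.37840270996094), 5.105424880981445)
(96, 0, 70, 65) 3513.0 ((131.8909149169922, 28.434921264648438), (63.13752746582031, 75.20808410644531), 126.32636260986328)
120 [ 77  77  98 106 105 113 107 105 103 232 228 229 228 229 229 228 227 229
 103 120 107 110 117 104 104 114 117 118 114]
128 [101 104 100 103 100 104 105 105 247 248 230 230 230 230 230 229 22
[... 950 characters left out ...]
229 226 228 222 153 160 139 164 213 247
 244 122 133 133 130 132 127 135 147 233 169]
200 [ 72  76  77  75  81  97  96 100  82 225 225 224 248 148 144 247 247 247
  93 126 124 120 123 127 127 129 128 213 142]
208 [ 98  98  98  96  99  98 101 103 141  77 224 247 248 188 128 247 248  89
 189 145 141 104 127 125 105 101 101 190 133]
216 [ 93  92  95  94  96  96  99 101 151 117 238  88 182 233 123  94 200 225
 228 229 228 219 199 191 192 215 216 222 228]
224 [ 91  91  93  95  94  97  91  99 151 107 235 234 234 200 121 204 215 215
 218 225 229 231 231 229 227 226 227 228 226]
232 [ 94  94  93  95  94  95  89 120 145 165 225 179 176 176 175 176 140 231
 234 235 233 235 234 235 234 234 233 231 231]
```

{"fn": "send_rows", "kwargs": {"motion": [0,0.001,-0.004,0,0,0.002,-0.012,0,0,0.002,-0.025,0,0,0.002,-0.04,0,0,0.002,-0.055,0,0,0.002,-0.07,0,0,0.002,-0.085,0,0,0.002,-0.1,0,0,0.002,-0.112,0,0,0.002,-0.122,0,0,0.002,-0.13,0,0,0.002,-0.136,0,0,0.002,-0.14,0,0,0.002,-0.142,0,0,0.002,-0.142,0,0,0.002,-0.142,0]}}

```text
time_s: 22.5
ee_pos: [0.486, -0.2718, 0.2291]
tool_rot: [180.0, -0.0, 4.2]
ft_force: [0.2, -0.5, -3.4]
grip_width: 0.0193
grip_force: 69.2
```

```bash
python3 - <<'E'
from h import *
np.set_printoptions(precision=4,suppress=True)
s=sensors.state();print(s['ee_pos'],s['ft_force'])
x,y,z=s['ee_pos'];w=grab('wrist');cv2.imwrite('pics/w9.png',w['pixels'])
zl=z-.1755+4.25e-3-.045+.016
print('zl',zl,'pred lid',proj(w,(.486,-.267,zl)),'plate',proj(w,(.4858,-.267,.016)))
h=cv2.cvtColor(w['pixels'],cv2.COLOR_BGR2HSV)
m=(h[...,2]<140).astype('u1')
for row in range(90,250,4):
    print(row,''.join('#' if v<140 else ('.' if v<235 else ' ') for v in h[row,200:370:2,2]))
E
```

```text
[ 0.486  -0.2718  0.2291] [ 0.2105 -0.5053 -3.3876]
zl 0.028860555738875138 pred lid [277.8 184.9] plate [278.  182.1]
90 #####################################################################################
94 #####################################################################################
98 #####################################################################################
102 #####################################################################################
106 #####################################################################################
110 #####################################################################################
114 #####################################################################################
118 ################################................#####################################
122 ##########################...........................################################
126 ######################...................................############################
130 ####################........................................####################
[... 1915 characters left out ...]
#....               ..#. ###.                    .###.################
222 ##################.                    .###                   .######################
226 ####################.                 ..###..               .########################
230 ######################.            #............         .###########################
234 ##########################.      #................   ..##############################
238 ###############################....................##################################
242 ######################.####....#.##.#..............#....#############################
246 #######################..#.......###............................#####################
```

Lid lip spans 243–317 and plate 216–343 in the wrist image, both centred on column 280. Lowering until touch.

{"fn": "send_rows", "kwargs": {"motion": [0,0,-0.001,0,0,0,-0.002,0,0,0,-0.003,0,0,0,-0.004,0,0,0,-0.005,0,0,0,-0.006,0,0,0,-0.006,0]}}

```text
time_s: 23.42
ee_pos: [0.4858, -0.2717, 0.2227]
tool_rot: [-180.0, 0.0, 4.2]
ft_force: [-0.7, 0.1, -2.0]
grip_width: 0.0191
grip_force: 69.2
```

{"fn": "send_rows", "kwargs": {"motion": [0,0,-0.0005,0,0,0,-0.001,0,0,0,-0.0015,0,0,0,-0.002,0,0,0,-0.0025,0,0,0,-0.003,0,0,0,-0.003,0]}}

```text
time_s: 24.3
ee_pos: [0.4859, -0.2717, 0.2198]
tool_rot: [180.0, -0.0, 4.2]
ft_force: [-0.6, 0.2, -1.5]
grip_width: 0.0191
grip_force: 69.2
```

```bash
python3 - <<'E'
from h import *
for i in range(6):
    grab('wrist');s=sensors.state();print(np.round(s['ee_pos'],4),np.round(s['ft_force'],2))
E
```

```text
[ 0.4859 -0.2717  0.2198] [-0.33  0.3  -1.51]
[ 0.4859 -0.2717  0.2198] [ 0.26 -0.6  -0.68]
[ 0.4859 -0.2717  0.2198] [-1.16  1.31 -0.97]
[ 0.4859 -0.2717  0.2198] [ 0.1   1.19 -1.49]
[ 0.4859 -0.2717  0.2198] [ 0.59 -0.76 -2.09]
[ 0.4859 -0.2717  0.2198] [ 0.06  0.01 -1.69]
```

Force is back to the picker's own weight, so the lid rests. Dropping the hook below the wire, sliding out to −y, then up.

{"fn": "send_rows", "kwargs": {"motion": [0,0,-0.002,0,0,0,-0.004,0,0,0,-0.006,0,0,0,-0.008,0,0,0,-0.009,0,0,0,-0.009,0]}}

```text
time_s: 25.35
ee_pos: [0.4858, -0.2717, 0.2107]
tool_rot: [-180.0, 0.0, 4.2]
ft_force: [0.1, -0.2, -1.3]
grip_width: 0.0189
grip_force: 69.2
```

{"fn": "send_rows", "kwargs": {"motion": [0,-0.002,0,0,0,-0.004,0,0,0,-0.007,0,0,0,-0.01,0,0,0,-0.013,0,0,0,-0.016,0,0,0,-0.019,0,0,0,-0.021,0,0,0,-0.022,0,0,0,-0.022,0,0]}}

```text
time_s: 26.6
ee_pos: [0.4859, -0.2937, 0.2108]
tool_rot: [-180.0, -0.0, 4.2]
ft_force: [0.1, 0.2, -2.3]
grip_width: 0.0191
grip_force: 69.2
```

```bash
python3 - <<'E'
from h import *
np.set_printoptions(precision=4,suppress=True)
s=sensors.state();print(s['ee_pos'],s['ft_force'])
g=grab('scene');w=grab('wrist')
b=cv2.resize(g['pixels'][200:320,220:340],None,fx=3.3,fy=3.3,interpolation=2)
a=cv2.resize(w['pixels'][100:240,210:350],(396,396),interpolation=2)
cv2.imwrite('pics/p7.png',np.hstack([a,b]))
E
```

```text
[ 0.4859 -0.2937  0.2108] [ 0.0739  0.19   -2.2649]
```

View pics/p7.png

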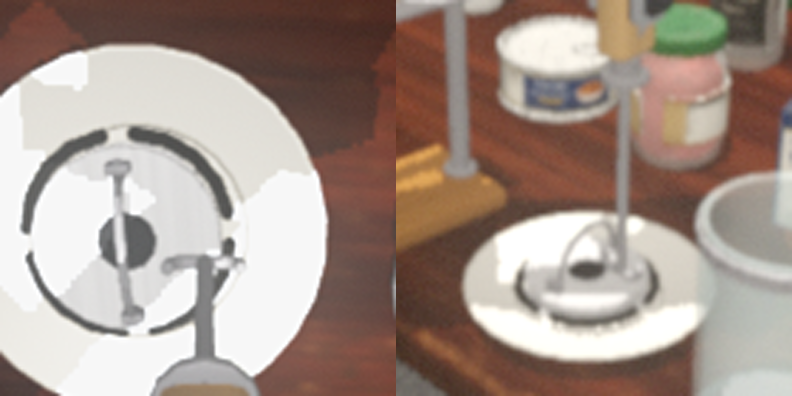

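The hook is clear at right (205,262), the bail stands upright and the lid is flat in the plate. Raising, then going to the front of the fork.

{"fn": "send_rows", "kwargs": {"motion": [0,0,0.005,0,0,0,0.02,0,0,0,0.045,0,0,0,0.075,0,0,0,0.105,0,0,0,0.13,0,-0.005,0.005,0.14,0,-0.02,0.025,0.14,-1,-0.04,0.06,0.14,-3,-0.06,0.1,0.14,-5,-0.08,0.14,0.14,-7,-0.089,0.165,0.14,-8,-0.089,0.179,0.13,-8,-0.089,0.179,0.125,-8,-0.089,0.179,0.125,-8]}}

```text
time_s: 28.58
ee_pos: [0.3968, -0.1151, 0.3348]
tool_rot: [-180.0, 0.1, -3.8]
ft_force: [0.3, -0.7, -1.3]
grip_width: 0.0195
grip_force: 69.3
```

```bash
python3 - <<'E'
from h import *
np.set_printoptions(precision=4,suppress=True)
s=sensors.state();print(s['time_s'],s['ee_pos'],s['tool_rot'],s['ft_force'])
f=grab('top');h=cv2.cvtColor(f['pixels'],cv2.COLOR_BGR2HSV)
w=grab('wrist')
print('hook pred',proj(w,(s['ee_pos'][0],s['ee_pos'][1],.16)))
for row in range(214,292,2): print(row,''.join('#' if v<140 else ('.' if v<235 else ' ') for v in h[row,250:340,2]))
for row in range(180,204,2): print(row,''.join('#' if v<100 else ('.' if v<170 else ' ') for v in w['pixels'][row,255:315].max(1)))
E
```

```text
28.575 [ 0.3968 -0.1151  0.3348] [-179.9798    0.0999   -3.8332] [ 0.3015 -0.6726 -1.3347]
hook pred [282.4 191.6]
214 ##########################################################################################
216 ##########################################################################################
218 ###################################.......   .......######################################
220 #############################..                        ..#################################
222 #########################..                                 .#############################
224 ######################..                                       .##########################
226 ####################.                                             .#######################
228 ##################.                                                 .#####################
230 ################.                                                     .###################
232 ###############                          .....                         .##################
234 #############.                 
[... 2786 characters left out ...]
82 ######################################.........      .......
184 #######################################.......              
186 #######################################.......              
188 #######################################........             
190 ################................................            
192 ############......   ...........................            
194 ###########.     ...............................    . .... .
196 ############.  ..########.....########.........             
198 #########################.....#########........             
200 #########################.....#########........             
202 #########################.....##########.......
```

Lid centre (291.5,252) is within about 3 mm of the plate centre (293,252.5), so it stays. Now hanging the picker by the reverse path.

{"fn": "send_rows", "kwargs": {"motion": [0,0,-0.015,0,0,0,-0.045,0,0,0,-0.08,0,0,0,-0.105,0,0,0,-0.116,0,0,0,-0.118,0,0,0,-0.118,0,0.008,-0.0005,-0.118,0,0.022,-0.0015,-0.118,0,0.038,-0.003,-0.118,0,0.054,-0.004,-0.118,0,0.065,-0.0045,-0.118,0,0.07,-0.0047,-0.118,0,0.07,-0.0047,-0.118,0,0.07,-0.0047,-0.118,0]}}

```text
time_s: 30.55
ee_pos: [0.4665, -0.1194, 0.2177]
tool_rot: [-180.0, 0.0, -3.8]
ft_force: [-0.4, 0.3, -1.2]
grip_width: 0.0189
grip_force: 69.3
```

{"fn": "send_rows", "kwargs": {"motion": [0,0,-0.003,0,0,0,-0.006,0,0,0,-0.008,0,0,0,-0.0095,0,0,0,-0.0105,0,0,0,-0.0105,0]}}

```text
time_s: 31.3
ee_pos: [0.4669, -0.1194, 0.2072]
tool_rot: [-180.0, 0.0, -3.8]
ft_force: [-0.1, -0.8, -1.6]
grip_width: 0.0192
grip_force: 69.3
```

{"fn": "send_rows", "kwargs": {"motion": [0,0,-0.0005,0,0,0,-0.001,0,0,0,-0.0015,0,0,0,-0.0015,0]}}

```text
time_s: 31.8
ee_pos: [0.4669, -0.1194, 0.206]
tool_rot: [180.0, -0.0, -3.8]
ft_force: [-0.1, -0.3, 0.1]
grip_width: 0.0189
grip_force: 69.8
```

{"fn": "send_rows", "kwargs": {"motion": [0,0,-0.0003,0,0,0,-0.0003,0], "force": 20}}

```text
time_s: 32.05
ee_pos: [0.467, -0.1194, 0.206]
tool_rot: [180.0, -0.0, -3.8]
ft_force: [-2.2, 1.5, 2.6]
grip_width: 0.0193
grip_force: 69.9
```

{"fn": "send_rows", "kwargs": {"motion": [0,0,0,0,0,0,0,0,0,0,0,0,0,0,0,0,0,0,0,0,0,0,0,0], "fingers": 0.7}}

```text
time_s: 32.8
ee_pos: [0.4669, -0.1194, 0.2055]
tool_rot: [-180.0, 0.0, -3.8]
ft_force: [0.5, 0.3, 0.3]
grip_width: 0.0597
grip_force: 0.0
```

{"fn": "send_rows", "kwargs": {"motion": [0,0,0.005,0,0,0,0.015,0,0,0,0.035,0,0,0,0.06,0,0,0,0.09,0,0,0,0.12,0,-0.03,0,0.14,0,-0.06,-0.03,0.14,0,-0.09,-0.08,0.14,0,-0.1,-0.13,0.14,0,-0.1,-0.18,0.14,0,-0.1,-0.23,0.14,0,-0.1,-0.28,0.14,0,-0.1,-0.32,0.14,0,-0.1,-0.32,0.14,0]}}

```text
time_s: 34.67
ee_pos: [0.3662, -0.4416, 0.3453]
tool_rot: [-180.0, 0.0, -4.0]
ft_force: [-0.4, -0.0, -0.1]
grip_width: 0.0598
grip_force: 0.0
```

```bash
python3 - <<'E'
from h import *
np.set_printoptions(precision=4,suppress=True)
s=sensors.state();print(s['time_s'],s['ee_pos'],s['ft_force'])
f=grab('top','topF');g=grab('scene','sceneF')
old=[cv2.imread('pics/top0.png'),cv2.imread('pics/scene0.png')]
for q,n,(x0,y0,x1,y1) in((f,'top',(190,225,245,292)),(g,'scene',(185,148,250,272)),(f,'topby',(180,145,360,195))):
    o=old[1 if n=='scene' else 0];d=cv2.absdiff(q['pixels'],o)[y0:y1,x0:x1].max(2)
    print(n,(d>40).sum(),d.size,d.mean(), np.argwhere(d>40)[:6]+[y0,x0] if (d>40).any() else '')
E
```

```text
34.675 [ 0.3662 -0.4416  0.3453] [-0.4069 -0.0168 -0.0925]
top 5 3685 2.228493894165536 [[250 203]
 [250 204]
 [251 203]
 [251 204]
 [253 214]]
scene 129 8060 5.144913151364764 [[200 249]
 [201 249]
 [211 249]
 [212 249]
 [213 249]
 [214 249]]
topby 0 9000 1.8374444444444444
```

The picker hangs exactly as in the first picture and the bystanders are unmoved. Handing in.

```bash
python3 -c "
from h import *
print(workorder.job_done())"
```

```text
the job is handed in; nothing more can be done
None
```

The job is handed in after about 35 s: the lid was drawn out with the hook and sits flat within about 3 mm of the plate's centre, the picker hangs upright in its stand, and the jar, tin and box show no movement in the top view.

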